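# Start the lag screw of the stop ledge square

### The arm

A 6-joint arm with a two-finger parallel gripper is mounted at the origin on a cart in front of the work surface, level with it; the furniture and walls round the work are solid. World frame = base frame: x ahead of the robot, y to its left, z up, the work surface at z = 0. Lengths are in m, angles in degrees, forces in N, time in s.
With the tool pointing down it reaches from about 0.375 to 0.9 m from the base axis. Payload 3.1 kg.
Tool frame: the origin (TCP) lies at the very end of the fingers, on their centre line; the grasp point (between the pads) lies 19 mm behind it; z points along the fingers, y is the line along which they close (so a half turn about z gives the same grasp; the last joint's range is limited). The gripper opens to 87 mm and grips with 3 to 60 N. Pads are 19 mm wide; open, the fingers measure 117 mm over their backs; the gripper's body (75 mm by 190 mm) begins 51 mm behind the grasp point.
Start: joints at [64.429, 30.224, 82.088, -0, 67.689, -10.227], TCP at [0.165, 0.603, 0.19] pointing down, gripper open.
Joint ranges: [-176.69, 176.69], [-43.24, 126.21], [12.49, 139.97], [-82, 262], [0, 151.66], [-163.58, 163.58]. Speed limits (degrees/s): [159.86, 159.86, 180, 180, 180, 180].

### API

Orientations are given as a 3x3 rotation matrix whose columns are the frame's x, y, z axes.
In Python, from rig import bot, imaging gives the robot as it stands.
- The arm moves only by the tool drive_tool, never from a script. Its argument "deltas" is text: rows parted by semicolons, each of 5 numbers parted by spaces: the finger opening in mm, from 0 to 87, then the shift along the world's x, y, z in mm, then the turn about the world's z in rad. In form: jaw dx dy dz twist; .... A call has 1 to 12 rows; each row is the pose to reach, as a shift and turn from the pose commanded when the call began; what a row does not reach only later rows make up. A row lasts 1/10 s, in which the tool goes at most 50 mm and 8.59 degrees, less where a joint would pass 70% of its speed; a pose out of reach is approached as far as the arm can. A call with a gripper value outside its range is refused whole. The fingers move at their own pace and stop on an object; the grip force is fixed at half the most. Time passes only in rows, so rows that repeat a pose let the fingers close. It gives the time, the measured TCP pose, the force, the opening and the grip force at its end, in the units of the state.
- bot.read_state(): the state, without advancing time (a new reading comes with each control period).
- imaging.capture(name): name is "scene" or "top" or "wrist"; returns the picture (384x512x3 uint8, red, green, blue); there is no depth.
- imaging.camera_model(name): a dict with "fx", "fy", "cx", "cy" (pixels), "dist" ([k1, k2, p1, p2, k3] as OpenCV has them; the pictures are not rectified), "T" (4x4, takes a point from camera to world coordinates). Camera axes: x right, y down, z forward; pixel columns grow to the right and rows downward; lengths in m; the calibration is good to about 2 mm. A picture is of the moment at which its call begins: read the wrist's pose just before it. camera_model takes no time and is no camera call; for the wrist camera it gives the pose at the moment of the call.
- bot.hand_in(): hands the job in; it is judged then, once.
The state is a dict: "time_s": time; "joint_positions": joint angles; "qvel": joint speeds; "tau": joint torques, N m; "position": TCP position; "tcp_rot": TCP orientation; "force": force on the tool from outside, world axes, zero at the start; "moment": the same for the moment, N m; "opening": opening from 0.0 (shut) to 1.0 (fully open); "grasp_force": force on a finger pad.
Only numpy, scipy, OpenCV 4.12 (cv2) and the standard library are available. Lean on these libraries where they do the work, as an engineer would, in place of code of your own. Each camera call takes 0.05 s, during which the arm holds its last target. There are 200 camera calls.

### The job

Take the red-handled socket driver out of its wooden block, line it up with the leaning lag screw that stands proud of the ledge on the sloping board, and gently find the square head by feel until the socket is fully home and square on it before any turning. Then start the screw with a quarter turn clockwise and leave the driver standing on the head, let go of. Press only lightly on the board and screw, keep the driver in line with the screw while it is on the head, and leave the other things where they stand.

Things in the scene. Friction and masses are not known exactly. Their poses are not given: they have to be found in the camera images.
- driver_grip (a point): Centre of the driver's red handle, on the driver's axis, 80 mm above the socket mouth; z runs up to the handle's top. The handle is 28 mm thick along x (grip it across this), 44 mm wide along y and reaches 26 mm above and below this point. At the start the driver stands upright in its wooden block.
- driver: Socket driver, 106 mm tall, about 0.22 kg, heavy below. Origin: centre of the socket mouth, its lower end, 80 mm below driver_grip; z up its axis. Under the handle a 14 mm shaft, then a socket 28 mm square outside, 34 mm tall, 19.2 mm square inside (sides along x and y), 12 mm deep to a flat ceiling, its lip bevelled 1 mm wide, 2 mm high.
- screw_head (a point): Top centre of the proud lag screw's head: 18 mm square, 12 mm high (the top 1.5 mm a round crown), 24 mm above the ledge. z is the screw's axis, outward, leaning 9 degrees towards the board's low edge. x, y are the board's and do not turn with the screw. Socket fully home: mouth 12 mm below this point along the axis. The screw goes in 5 mm a turn, this point with it.
- screw_turn (a joint): Turn of the proud screw, rad, 0 at the start, growing clockwise seen from above; takes 0.12 N m, so a light touch does not turn it. Which way the head's square faces is not reported and differs each time: rest the socket lightly on it and turn until it drops over. Play between socket and head about 4 degrees either way.
- board: Plywood grading board, fixed, 180 x 240 mm, sloping 9 degrees, low at its -x side; top 36 mm above the desk at its middle. Origin under its middle on the desk. A wooden ledge 10 mm high runs along y near the low edge with two screws: the proud one at the +y end; the other, 120 mm away at the -y end, is already home, leave it.
- holder: Dark wooden block in which the driver stands, fixed, 75 x 90 x 18 mm; origin under its centre on the desk. Its square pocket is 31 mm wide and 12 mm deep.
- tin: Grey round sample tin, 69 mm wide, 42 mm tall, bystander; origin under its centre.
- weight: Brass weight, 32 mm wide, 34 mm tall, bystander; origin under its centre.
- cup: Green cup, 71 mm wide, 42 mm tall, bystander; origin under its centre.
Things that resemble listed ones, but are neither listed nor needed, are in the scene too. There is more than one size of the driver; the one meant has the size given above.

How it is judged (in metres and radians):
On the way, in this order (a step that is already met when the one before it is completed fails the run):
1. the driver is lifted out of its block (distance of driver from where it was at the start of the episode above 0.03 m), for 0.1 s.
2. the socket is home on the head (9 mm or more over it) and in line with the screw (within 5 degrees), before the screw has been turned (less than 0.2 rad) (z of driver in the frame of screw_head below -0.009 m and horizontal distance between driver and screw_head below 0.006 m and angle between the z axis of driver and the z axis of screw_head, either way round below 0.087 rad and value of joint screw_turn below 0.2 rad), for 0.2 s.
3. the screw is turned clockwise by 1.2 rad or more with the socket on its head (value of joint screw_turn above 1.2 rad and z of driver in the frame of screw_head below -0.006 m and horizontal distance between driver and screw_head below 0.006 m), for 0.1 s.
At the end, for the whole second after the job is handed in: The screw has been turned clockwise by 1.2 to 2.0 rad (about a quarter turn); the driver stands at rest on the screw, its socket at least 8 mm over the head and within 8 degrees of the screw's axis, released (value of joint screw_turn between 1.2 and 2 rad and z of driver in the frame of screw_head below -0.008 m and horizontal distance between driver and screw_head below 0.006 m and angle between the z axis of driver and the z axis of screw_head, either way round below 0.14 rad and linear speed of driver below 0.02 m/s and contact force between the fingers and driver below 0.1 N); the robot touches nothing.
It fails at once if the driver presses on the board or screw with more than 40 N (contact force between driver and board above 40 N).
It fails at once if the driver leans more than 8 degrees from the screw's axis while the socket is over the head (z of driver in the frame of screw_head below -0.003 m and horizontal distance between driver and screw_head below 0.012 m and angle between the z axis of driver and the z axis of screw_head, either way round above 0.14 rad).
It fails at once if a bystander (tin, weight or cup) is moved by more than 20 mm (distance of any of tin, weight, cup from where it was at the start of the episode above 0.02 m).
It also fails if it takes over 61 s, if anything falls off the work surface, if the arm or the gripper's body presses on something with over 40 N, if the wrist force passes 120 N, or if a joint passes its speed limit or range.

## Working session

There is one attempt and no reset: what is moved stays moved. The work goes in short steps, Python scripts to look and compute and a tool call to move; the robot and the scene stay as the last step left them, time stands still between calls to the robot, and variables do not carry over. Pictures are saved under pics/ and viewed, at most 13 in all, crops included, and the job is handed in when it is done.

Besides the shell and the picture viewer there is one more tool, called after "Call:" as a command line: name --argument value ..., lists and objects as JSON in quotes. drive_tool: Moves the arm, as the interface text tells. Its arguments: {"type":"object","properties":{"deltas":{"type":"string"}},"required":["deltas"]}

```bash
mkdir -p pics; ls
python3 - <<'E'
from rig import bot, imaging
import cv2,numpy as np
s=bot.read_state();print({k:np.round(v,3).tolist() for k,v in s.items()})
for n in("scene","top","wrist"):
    im=imaging.capture(n);cv2.imwrite(f"pics/{n}0.png",im[:,:,::-1])
    m=imaging.camera_model(n);print(n,{k:np.round(v,4).tolist() for k,v in m.items()})
a=[cv2.imread(f"pics/{n}0.png") for n in("scene","top")]
E
```

```text
pics
{'time_s': 0.0, 'joint_positions': [64.43, 30.278, 82.157, 0.001, 67.688, -10.227], 'qvel': [0.066, -0.023, 0.013, -0.003, 0.108, 0.01], 'tau': [-0.001, -44.006, -17.659, 0.063, 0.059, -0.0], 'position': [0.165, 0.602, 0.189], 'tcp_rot': [[-0.964, 0.265, -0.001], [0.265, 0.964, -0.002], [0.0, -0.002, -1.0]], 'force': [0.326, -0.29, 0.3], 'moment': [0.005, -0.012, -0.032], 'grasp_force': 0.0, 'opening': 1.0}
scene {'fx': 351.1536, 'fy': 351.1536, 'cx': 255.4413, 'cy': 191.8845, 'dist': [-0.0524, 0.0, 0.0, 0.0, 0.0], 'T': [[-0.807, -0.4039, 0.4307, 0.1727], [-0.5901, 0.5257, -0.6127, 0.4633], [0.0211, -0.7487, -0.6626, 0.652], [0.0, 0.0, 0.0, 1.0]]}
top {'fx': 397.8916, 'fy': 397.8916, 'cx': 250.9122, 'cy': 190.7189, 'dist': [-0.1399, 0.0, 0.0, 0.0, 0.0], 'T': [[-0.0263, -0.9941, 0.1056, 0.4667], [-0.9996, 0.0257, -0.0071, -0.0431], [0.0044, -0.1057, -0.9944, 0.9469], [0.0, 0.0, 0.0, 1.0]]}
wrist {'fx': 337.1531, 'fy': 337.1531, 'cx': 252.3781, 'cy': 191.1191, 'dist': [-0.0022, 0.0, 0.0, 0.0, 0.0], 'T': [[0.2638, 0.9283, 0.2622, 0.0942], [0.9646, -0.2532, -0.074, 0.623], [-0.0023, 0.2724, -0.9622, 0.3846], [0.0, 0.0, 0.0, 1.0]]}
```

View pics/top0.png

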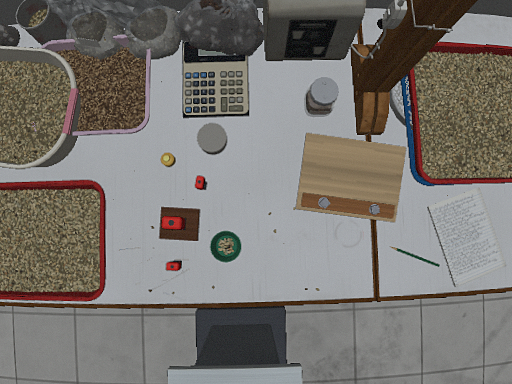

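View pics/scene0.png

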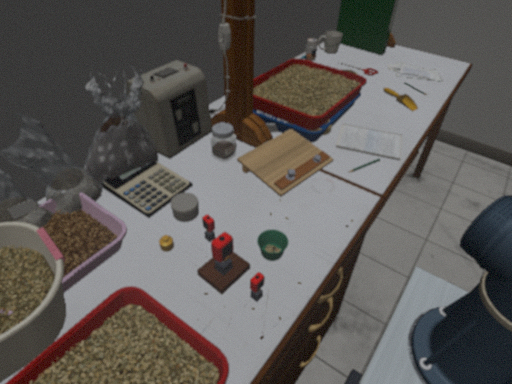

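The top view shows the driver in its block at (173,223), with smaller look-alikes at (201,182) and (173,266). The board is centred near (351,177), with the proud screw at (323,202), which is the +y end because image right is -y, and the home screw at (375,209). The scene view agrees, and it shows a lamp post behind the board.

```bash
cat > h.py <<'E'
import numpy as np,cv2
from rig import bot,imaging
def ray(m,uv):
    K=np.array([[m["fx"],0,m["cx"]],[0,m["fy"],m["cy"]],[0,0,1]]);T=np.array(m["T"])
    p=cv2.undistortPoints(np.float64(uv).reshape(-1,1,2),K,np.float64(m["dist"])).reshape(-1,2)
    return T[:3,3],np.c_[p,np.ones(len(p))]@T[:3,:3].T
def plane(m,uv,z):
    o,d=ray(m,uv);return o+d*((z-o[2])/d[:,2])[:,None]
def proj(m,P):
    T=np.linalg.inv(np.array(m["T"]));K=np.array([[m["fx"],0,m["cx"]],[0,m["fy"],m["cy"]],[0,0,1]])
    return cv2.projectPoints(np.float64(P).reshape(-1,1,3),cv2.Rodrigues(T[:3,:3])[0],T[:3,3],K,np.float64(m["dist"]))[0].reshape(-1,2)
def cross(m1,a,m2,b):
    o1,d1=ray(m1,[a]);o2,d2=ray(m2,[b]);d1,d2=d1[0],d2[0]
    t=np.linalg.lstsq(np.c_[d1,-d2],o2-o1,rcond=None)[0];p,q=o1+t[0]*d1,o2+t[1]*d2
    return (p+q)/2,np.linalg.norm(p-q)
def red(im):
    h=cv2.cvtColor(im,cv2.COLOR_RGB2HSV);return (((h[...,0]<8)|(h[...,0]>172))&(h[...,1]>150)&(h[...,2]>90)).astype(np.uint8)
E
python3 - <<'E'
from h import *
M={n:imaging.camera_model(n) for n in("top","scene")}
im=cv2.imread("pics/top0.png")[:,:,::-1]
r=red(im);n,l,s,c=cv2.connectedComponentsWithStats(r)
for i in range(1,n):
    if 20<s[i,4]<600:
        b=cv2.minAreaRect(np.argwhere(l==i)[:,::-1].astype(np.float32));print(s[i],c[i],b,plane(M["top"],[c[i]],.1).round(3))
print("corners z",plane(M["top"],[[307,134],[406,147]],.048).round(3),plane(M["top"],[[295,207],[395,221]],.02).round(3))
print("screws",plane(M["top"],[[323,202]],.058).round(4),plane(M["top"],[[375,209]],.045).round(4))
print("holder",plane(M["top"],[[162,207],[200,208],[198,241],[159,239]],.018).round(3))
print("tin/weight/cup",plane(M["top"],[[211,138],[167,159],[226,247]],.04).round(3))
t=cv2.resize(im[120:260,140:230],None,fx=4,fy=4,interpolation=2);u=cv2.resize(im[120:230,290:412],None,fx=4,fy=4,interpolation=2)
o=np.zeros((570,370+490,3),np.uint8)[:560,:800];o[:560,:360]=t[:, :360];w=u[:,:440];o[:440,360:800]=w
cv2.imwrite("pics/crop1.png",o[:,:,::-1])
E
```

```text
[435  42  77   7 229] [468.44541485  44.96943231] ((473.04241943359375, 44.980934143066406), (76.10062408447266, 4.038162708282471), 2.385944128036499) [[ 0.896 -0.582  0.1  ]]
[195 176   9  13  81] [199.27160494 181.90123457] ((199.32693481445312, 181.86538696289062), (7.648529052734375, 11.7669677734375), 11.309932708740234) [[0.579 0.061 0.1  ]]
[161 216  21  13 214] [171.31775701 222.29906542] ((171.0, 222.0), (12.0, 20.0), 90.0) [[0.493 0.122 0.1  ]]
[166 262  13   9  83] [172.40963855 265.6746988 ] ((172.0, 266.0), (8.0, 12.0), 90.0) [[0.401 0.121 0.1  ]]
corners z [[ 0.691 -0.183  0.048]
 [ 0.656 -0.418  0.048]] [[ 0.524 -0.152  0.02 ]
 [ 0.484 -0.39   0.02 ]]
screws [[ 0.5314 -0.2111  0.058 ]] [[ 0.5128 -0.3343  0.045 ]]
holder [[0.532 0.16  0.018]
 [0.528 0.07  0.018]
 [0.451 0.076 0.018]
 [0.457 0.168 0.018]]
tin/weight/cup [[0.689 0.04  0.04 ]
 [0.642 0.144 0.04 ]
 [0.436 0.01  0.04 ]]
```

View pics/crop1.png

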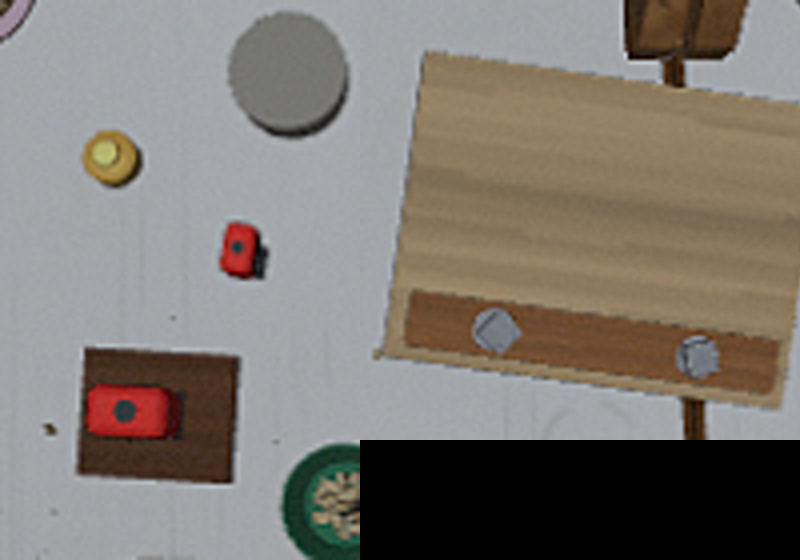

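The crop shows the proud screw head at crop (497,331), rotated roughly 35–45°, and the driver handle lying along y in its block. I'll go over the screw for a close look first.

Call:
drive_tool --deltas "87 100 -150 60 -0.14; 87 150 -250 60 -0.28; 87 250 -350 60 -0.42; 87 320 -450 60 -0.56; 87 340 -600 60 -0.7; 87 350 -700 60 -0.9; 87 355 -800 40 -1.05; 87 360 -813 0 -1.2; 87 365 -813 -40 -1.36; 87 365 -813 -50 -1.36; 87 365 -813 -50 -1.36; 87 365 -813 -50 -1.36"

```text
time_s: 1.35
position: [0.4236, 0.0705, 0.1916]
tcp_rot: [[0.057, 0.998, 0.001], [0.998, -0.057, 0.0], [0.0, 0.001, -1.0]]
force: [1.4, 0.2, -0.4]
opening: 1.0
grasp_force: 0.0
```

Call:
drive_tool --deltas "87 0 0 0 0;87 0 0 0 0"

```text
time_s: 1.55
position: [0.4231, 0.0714, 0.1915]
tcp_rot: [[0.061, 0.998, -0.002], [0.998, -0.061, 0.001], [0.0, -0.002, -1.0]]
force: [-0.1, -0.7, 0.3]
opening: 1.005
grasp_force: 0.0
```

Call:
drive_tool --deltas "87 40 -50 0 0;87 80 -100 0 0;87 108 -150 0 0;87 108 -200 0 0;87 108 -250 0 0;87 108 -283 0 0;87 108 -283 -50 0;87 108 -283 -50 0;87 108 -283 -50 0;87 108 -283 -50 0;87 108 -283 -50 0"

```text
time_s: 2.65
position: [0.5325, -0.2092, 0.1438]
tcp_rot: [[0.054, 0.999, 0.003], [0.999, -0.054, -0.002], [-0.001, 0.003, -1.0]]
force: [0.2, -0.8, 0.7]
opening: 1.002
grasp_force: 0.0
```

Run:
```python
from h import *
s=bot.read_state();print(s["position"],np.round(s["joint_positions"],1))
m=imaging.camera_model("wrist");im=imaging.capture("wrist");cv2.imwrite("pics/w1.png",im[:,:,::-1])
np.save("w1.npy",m)
print(proj(m,[[.531,-.211,.058]]))
```

```text
[ 0.53245564 -0.20921687  0.1438228 ] [-32.6  29.4  92.6   0.   57.8 -29.5]
[[249.37538399 188.09197389]]
```

View pics/w1.png

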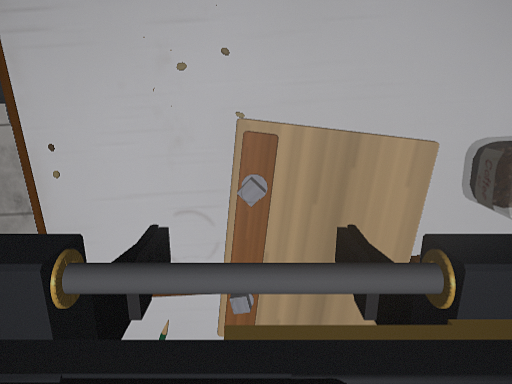

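The wrist view shows the proud head at (252,189), looking like a square turned to a diamond on a round flange, with the home screw at (241,302). I'll enlarge the head.

Run:
```python
import cv2
im=cv2.imread("pics/w1.png")[165:213,225:279]
cv2.imwrite("pics/w1c.png",cv2.resize(im,None,fx=10,fy=10,interpolation=cv2.INTER_CUBIC))
```

```text
(no output)
```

View pics/w1c.png

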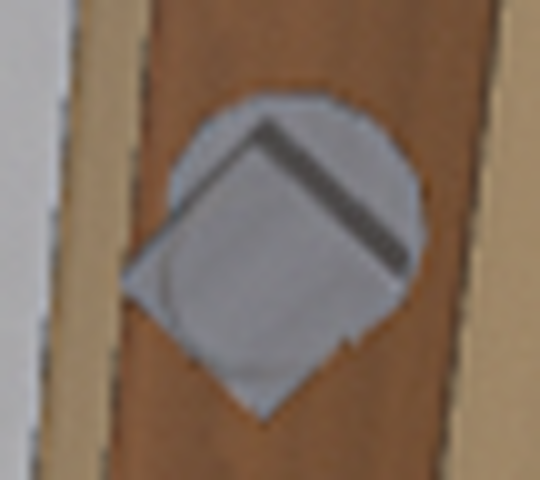

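The close-up shows the head's top corners at crop (122,280), (258,145), (398,280) and (265,420), so the square is near 45° to the image. I'll cast these onto the tilted top plane.

Run:
```python
from h import *
m=np.load("w1.npy",allow_pickle=True).item()
c=np.array([[122,280],[258,145],[398,280],[265,420]])
uv=np.array([225,165])+(c+.5)/10-.5
bx=np.radians(-9);n=np.array([-np.sin(np.radians(9))*np.cos(bx),-np.sin(np.radians(9))*np.sin(bx),np.cos(np.radians(9))])
o,d=ray(m,uv);p0=plane(m,[uv.mean(0)],.058)[0]
P=o+d*((p0-o)@n/(d@n))[:,None]
print(P.round(4),p0,"top",p0+.0015*n)
for i in range(4):
    e=P[(i+1)%4]-P[i];print(np.linalg.norm(e),np.degrees(np.arctan2(e[1],e[0])))
# board edges here
print(plane(m,[[238,119],[438,142]],.036).round(3), plane(m,[[245.,131],[234,262]],.04).round(4))
# top+scene triangulation of the driver (red centroids)
M={k:imaging.camera_model(k) for k in("top","scene")}
ims={k:cv2.imread(f"pics/{k}0.png")[:,:,::-1] for k in M}
r=red(ims["scene"]);k,l,s,ce=cv2.connectedComponentsWithStats(r)
for i in range(1,k):
    if 50<s[i,4]<800:print(s[i],ce[i])
    if abs(ce[i][0]-222)<8 and s[i,4]>80: print(cross(M["top"],(171.3,222.3),M["scene"],ce[i]))
print(plane(M["top"],[[171,222]],.108))
```

```text
[[ 0.5197 -0.215   0.0561]
 [ 0.5323 -0.2031  0.0578]
 [ 0.5437 -0.2152  0.0599]
 [ 0.5315 -0.2278  0.0583]] [ 0.53185333 -0.21518471  0.058     ] top [ 0.53162157 -0.215148    0.05948153]
0.017403565478729337 43.4338729598395
0.016799498785386547 -46.64425446637394
0.017627876958388973 -133.9904434295296
0.01759364310813632 132.65405692859116
[[ 0.524 -0.153  0.036]
 [ 0.703 -0.183  0.036]] [[ 0.5297 -0.1638  0.04  ]
 [ 0.5113 -0.2904  0.04  ]]
[299  95  49  23  99] [325.27272727 109.42424242]
[203 216  10   9  54] [207.7962963  219.96296296]
[212 233  20  20 202] [220.65346535 241.82178218]
(array([0.49393485, 0.12227659, 0.10389379]), np.float64(0.0019023863700071183))
[251 273  12  13  87] [256.50574713 279.1954023 ]
[[0.49367085 0.12155299 0.108     ]]
```

Call:
drive_tool --deltas "87 0 50 36 0;87 -10 100 36 0;87 -20 150 36 0;87 -30 200 36 0;87 -39 250 36 0;87 -39 300 36 0;87 -39 331 36 0;87 -39 331 36 0;87 -39 331 36 0;87 -39 331 36 0"

```text
time_s: 3.7
position: [0.4925, 0.1199, 0.1785]
tcp_rot: [[0.057, 0.998, 0.001], [0.998, -0.057, -0.0], [-0.0, 0.001, -1.0]]
force: [0.1, 0.1, -0.6]
opening: 0.999
grasp_force: 0.0
```

Run:
```python
from h import *
s=bot.read_state();print(s["position"])
m=imaging.camera_model("wrist");im=imaging.capture("wrist");cv2.imwrite("pics/w2.png",im[:,:,::-1])
np.save("w2.npy",m)
r=red(im);k,l,st,ce=cv2.connectedComponentsWithStats(r)
for i in range(1,k):
    if st[i,4]>100: print(st[i],ce[i],cv2.minAreaRect(np.argwhere(l==i)[:,::-1].astype(np.float32)))
print(proj(m,[[.494,.122,.112],[.494,.122,.006]]))
```

```text
[0.49249841 0.1198962  0.17849827]
[ 238  156   34   58 1584] [254.18686869 184.94444444] ((254.5, 184.5), (57.0, 33.0), 90.0)
[142 159  21  32 478] [152.23221757 175.26359833] ((152.04998779296875, 174.64999389648438), (31.522262573242188, 18.713947296142578), 85.60128784179688)
[335 219  30  15 216] [349.76388889 223.90740741] ((349.5, 226.0), (29.0, 14.0), 0.0)
[[252.72103488 189.70799473]
 [252.53194153 163.93391451]]
```

View pics/w2.png

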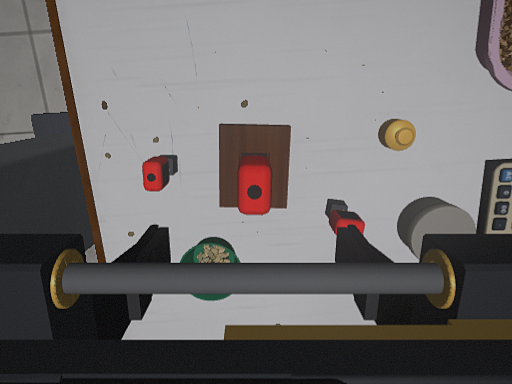

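The handle's top dot is at (254.5,192), square to the hand, so the driver's axis is at about x 0.495, y 0.120. The small look-alikes at (152,175) and (349,224) are clear of the fingers. Next I descend and grip.

Call:
drive_tool --deltas "87 3 0 -45 0;87 3 0 -90 0;87 3 0 -112 0;87 3 0 -112 0;87 3 0 -112 0;40 3 0 -112 0;20 3 0 -112 0;20 3 0 -112 0;20 3 0 -112 0;20 3 0 -112 0;20 3 0 -112 0;20 3 0 -112 0"

```text
time_s: 4.95
position: [0.4952, 0.1205, 0.0658]
tcp_rot: [[0.057, 0.998, -0.0], [0.998, -0.057, -0.0], [-0.0, -0.0, -1.0]]
force: [-0.5, 0.4, 0.0]
opening: 0.45
grasp_force: 0.0
```

Call:
drive_tool --deltas "20 0 0 0 0;20 0 0 0 0"

```text
time_s: 5.15
position: [0.495, 0.1204, 0.0657]
tcp_rot: [[0.057, 0.998, -0.0], [0.998, -0.057, -0.0], [-0.0, -0.0, -1.0]]
force: [-0.1, 0.5, 0.3]
opening: 0.319
grasp_force: 29.9
```

Call:
drive_tool --deltas "20 0 0 3 0;20 0 0 3 0;20 0 1 3 0;20 0 2 3 0;20 0 3 3 0;20 0 3 3 0"

```text
time_s: 5.75
position: [0.4951, 0.1232, 0.0688]
tcp_rot: [[0.056, 0.998, -0.0], [0.998, -0.056, -0.001], [-0.001, -0.0, -1.0]]
force: [0.3, -2.0, -2.3]
opening: 0.313
grasp_force: 29.9
```

Call:
drive_tool --deltas "20 0 1 0 0;20 0 2 0 0;20 0 3 0 0;20 0 3 0 0"

```text
time_s: 6.15
position: [0.4951, 0.1263, 0.0689]
tcp_rot: [[0.057, 0.998, -0.0], [0.998, -0.057, -0.0], [-0.0, -0.0, -1.0]]
force: [-0.3, -3.0, -1.4]
opening: 0.319
grasp_force: 30.0
```

Call:
drive_tool --deltas "20 0 1 0 0;20 0 2 0 0;20 0 3 0 0;20 0 4 0 0;20 0 4.5 0 0;20 0 4.5 0 0"

```text
time_s: 6.75
position: [0.4952, 0.131, 0.0688]
tcp_rot: [[0.057, 0.998, -0.0], [0.998, -0.057, -0.0], [-0.0, -0.0, -1.0]]
force: [-0.6, -2.9, -0.0]
opening: 0.315
grasp_force: 30.0
```

Call:
drive_tool --deltas "20 0 -2 15 0;20 0 -2 40 0;20 0 -2 80 0;20 0 -2 120 0;20 0 -2 120 0;20 0 -2 120 0"

```text
time_s: 7.35
position: [0.4956, 0.1297, 0.1895]
tcp_rot: [[0.057, 0.998, 0.002], [0.998, -0.057, 0.001], [0.002, 0.002, -1.0]]
force: [-1.3, 0.3, -2.9]
opening: 0.318
grasp_force: 30.0
```

Run:
```python
from h import *
s=bot.read_state();print(s["position"],s["force"])
a=imaging.capture("scene");w=imaging.capture("wrist")
m=imaging.camera_model("scene");p=proj(m,[s["position"]])[0];print(p)
x,y=int(p[0]),int(p[1])
a=cv2.resize(a[y-50:y+70,x-50:x+50],None,fx=5,fy=5,interpolation=2)
cv2.imwrite("pics/s3.png",a[:,:,::-1])
```

```text
[0.49559424 0.12971984 0.18951007] [-1.26345149  0.33962664 -2.89472359]
[215.77548931 213.72900393]
```

View pics/s3.png

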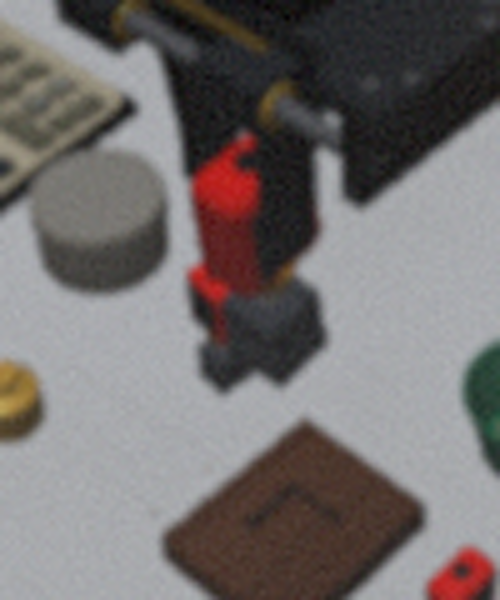

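The scene crop shows the driver in the fingers above the empty block. The socket's lowest visible corner is at crop (275,385), and its right lower corner is at about (325,342). I'll compare these with the projection for a few tilts.

```bash
cat > tilt.py <<'E'
from h import *
def corners(pos,yaw,tilt,h=.0787,z=0):
    # driver pivoted about the tool y axis (driver x); lean of top towards driver +y
    c,s=np.cos(yaw),np.sin(yaw);X=np.array([c,s,0]);Y=np.array([-s,c,0]);Z=np.array([0,0,1.])
    t=np.radians(tilt);y=Y*np.cos(t)-Z*np.sin(t);a=Z*np.cos(t)+Y*np.sin(t)
    g=np.array(pos)+[0,0,.019];m=g-a*h
    return m,a,np.array([m+z*a+i*.014*X+j*.014*y for i,j in((1,1),(1,-1),(-1,-1),(-1,1))])
E
python3 - <<'E'
from tilt import *
m=imaging.camera_model("scene")
for t in(0,5,7,9):
    _,_,P=corners([.4956,.1297,.1895],np.radians(-3.2),t);Q=corners([.4956,.1297,.1895],np.radians(-3.2),t,z=.034)[2]
    f=lambda P:((proj(m,P)-[165,163]+.5)*5).round(0).tolist()
    print(t,f(P),f(Q))
E
```

```text
0 [[214.0, 366.0], [264.0, 326.0], [315.0, 361.0], [266.0, 402.0]] [[208.0, 307.0], [259.0, 267.0], [312.0, 301.0], [261.0, 343.0]]
5 [[227.0, 358.0], [275.0, 314.0], [327.0, 348.0], [278.0, 393.0]] [[215.0, 303.0], [266.0, 259.0], [319.0, 293.0], [268.0, 339.0]]
7 [[232.0, 354.0], [280.0, 309.0], [331.0, 343.0], [283.0, 389.0]] [[218.0, 301.0], [269.0, 256.0], [322.0, 290.0], [271.0, 337.0]]
9 [[237.0, 350.0], [284.0, 304.0], [336.0, 338.0], [288.0, 385.0]] [[221.0, 299.0], [271.0, 252.0], [324.0, 286.0], [275.0, 335.0]]
```

```bash
cat >> tilt.py <<'E'
N=np.array([-np.sin(np.radians(9))*np.cos(np.radians(-8.5)),-np.sin(np.radians(9))*np.sin(np.radians(-8.5)),np.cos(np.radians(9))])
S=np.array([.5316,-.2151,.0595])
def tcp(d,yaw=43.3,tilt=7.1):
    m,a,_=corners([0,0,0],np.radians(yaw),tilt);return S+N*d-m,np.degrees(np.arccos(a@N))
E
python3 -c "
from tilt import *
for d in(.03,.005,0,-.012):print(d,tcp(d))
print(bot.read_state()['position'],bot.read_state()['time_s'])"
```

```text
0.03 (array([ 0.52028726, -0.20732696,  0.14822717]), np.float64(5.551500331461358))
0.005 (array([ 0.52415516, -0.20790502,  0.12353497]), np.float64(5.551500331461358))
0 (array([ 0.52492875, -0.20802064,  0.11859652]), np.float64(5.551500331461358))
-0.012 (array([ 0.52678534, -0.20829811,  0.10674426]), np.float64(5.551500331461358))
[0.49376015 0.12932039 0.18750197] 7.45
```

Call:
drive_tool --deltas "20 5 -45 0 0.14;20 10 -90 0 0.28;20 15 -135 0 0.42;20 20 -180 0 0.56;20 26 -225 0 0.7;20 26 -270 0 0.81;20 26 -310 0 0.81;20 26 -337 0 0.81;20 26 -337 0 0.81;20 26 -337 -40 0.81;20 26 -337 -40 0.81;20 26 -337 -40 0.81"

```text
time_s: 8.65
position: [0.5197, -0.2061, 0.1472]
tcp_rot: [[-0.684, 0.729, -0.005], [0.729, 0.684, 0.004], [0.006, -0.001, -1.0]]
force: [0.8, 0.1, -1.4]
opening: 0.317
grasp_force: 30.0
```

Call:
drive_tool --deltas "20 0 0 0 0;20 0 0 0 0"

```text
time_s: 8.85
position: [0.5222, -0.208, 0.1501]
tcp_rot: [[-0.684, 0.729, 0.002], [0.729, 0.684, -0.001], [-0.002, 0.001, -1.0]]
force: [0.1, -0.8, -2.1]
opening: 0.317
grasp_force: 30.0
```

Run:
```python
from tilt import *
s=bot.read_state();print(s["position"],s["force"],np.round(s["joint_positions"],1))
print(np.degrees(np.arctan2(s["tcp_rot"][1][1],s["tcp_rot"][0][1])))
m=imaging.camera_model("wrist");w=imaging.capture("wrist");a=imaging.capture("top");sc=imaging.capture("scene")
for n,i in(("w4",w),("t4",a),("s4",sc)):cv2.imwrite(f"pics/{n}.png",i[:,:,::-1])
np.save("w4.npy",m)
o=np.zeros((480,800,3),np.uint8)
ms=imaging.camera_model("scene");p=proj(ms,[S])[0];x,y=p.astype(int);print(p,proj(m,[S]))
o[:,:400]=cv2.resize(sc[y-60:y+36,x-40:x+40],(400,480),interpolation=2)
o[:384,400:]=cv2.resize(w[90:282,155:355],(400,384),interpolation=2)
cv2.imwrite("pics/c4.png",o[:,:,::-1])
```

```text
[ 0.5221739  -0.2079558   0.15009425] [ 0.07626102 -0.75491857 -2.05882696] [-33.1  28.2  93.7   0.   58.  -76.3]
43.19298734576186
[291.23316758 170.74910694] [[253.21320426 196.27803488]]
```

View pics/c4.png

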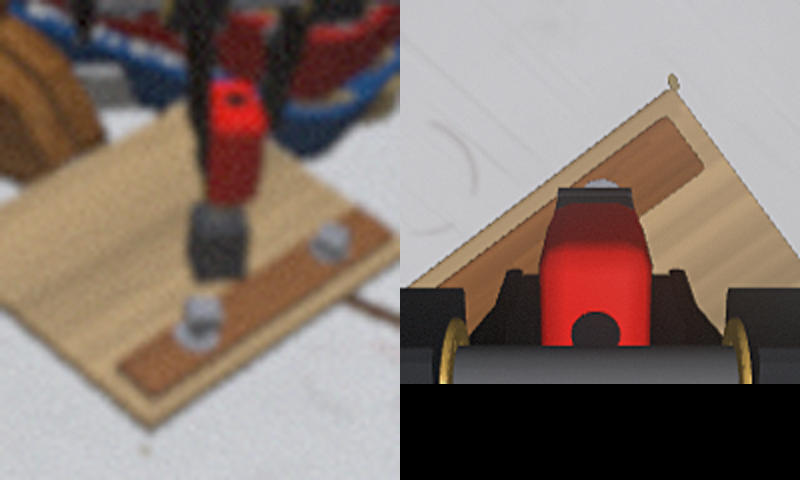

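The scene crop shows the socket above the proud head (head top near crop (203,303)) and leaning as planned. The wrist crop shows the handle, with the socket's front lip from px (234,184) to (271,184) and the flange peeking out behind it. I'll check the lip against the prediction.

Run:
```python
from tilt import *
m=np.load("w4.npy",allow_pickle=True).item();pos=[.5222,-.2080,.1501]
for t in(5,7.1,9):
    mo,a,P=corners(pos,np.radians(43.2),t);Q=corners(pos,np.radians(43.2),t,z=.034)[2]
    print(t,proj(m,P[[0,3]]).round(1).tolist(),proj(m,Q[[0,3]]).round(1).tolist())
    ms=imaging.camera_model("scene");print(((proj(ms,P)-[251,110]+.5)*5).round().tolist())
print(tcp(.005)[0]-pos)
```

```text
5 [[268.6, 184.6], [233.0, 184.6]] [[271.0, 193.1], [230.2, 193.0]]
[[193.0, 285.0], [184.0, 250.0], [235.0, 247.0], [245.0, 282.0]]
7.1 [[268.6, 188.1], [233.1, 188.1]] [[270.9, 195.3], [230.3, 195.2]]
[[192.0, 282.0], [183.0, 245.0], [234.0, 243.0], [244.0, 279.0]]
9 [[268.5, 191.3], [233.1, 191.3]] [[270.8, 197.3], [230.3, 197.3]]
[[191.0, 279.0], [182.0, 241.0], [233.0, 239.0], [243.0, 276.0]]
[ 1.95516488e-03  9.49755132e-05 -2.65650348e-02]
```

Run:
```python
from tilt import *
m=np.load("w4.npy",allow_pickle=True).item();pos=[.5222,-.2080,.1501]
for t in(4,5.5,7.1,9):
    mo,a,P=corners(pos,np.radians(43.2),t)
    print(t,proj(m,[mo+a*.106,mo+P[0]*0]).round(1).tolist(),proj(m,P[[0,3]]).round(1).tolist())
w=cv2.imread("pics/w4.png")
d=(w.max(2)<60);print([ (r,np.flatnonzero(d[r,225:280])[[0,-1]]+225) for r in range(244,264,2) if d[r,225:280].any()])
g=w.max(2)[:, 252];print(g[176:200].tolist()); print(w[188,225:282].max(1).tolist())
```

```text
4 [[249.8, 251.4], [250.8, 200.3]] [[268.7, 182.9], [233.0, 182.9]]
5.5 [[249.8, 250.0], [250.8, 202.8]] [[268.6, 185.4], [233.0, 185.4]]
7.1 [[249.8, 248.5], [250.8, 205.5]] [[268.6, 188.1], [233.1, 188.1]]
9 [[249.8, 246.7], [250.8, 208.7]] [[268.5, 191.3], [233.1, 191.3]]
[(246, array([250, 254])), (248, array([246, 259])), (250, array([243, 261])), (252, array([242, 262])), (254, array([241, 263])), (256, array([241, 263])), (258, array([225, 263])), (260, array([225, 263])), (262, array([225, 262]))]
[140, 144, 146, 132, 128, 156, 158, 135, 46, 55, 63, 66, 57, 56, 55, 74, 96, 92, 93, 94, 95, 94, 96, 95]
[171, 172, 173, 172, 175, 177, 180, 155, 119, 56, 59, 58, 55, 59, 59, 56, 57, 58, 55, 56, 58, 58, 53, 56, 58, 57, 57, 57, 56, 56, 56, 55, 57, 57, 53, 56, 55, 58, 56, 55, 56, 56, 56, 54, 59, 73, 127, 138, 134, 131, 129, 127, 128, 130, 132, 133, 136]
```

Run:
```python
from tilt import *
pos=[.5222,-.2080,.1501];ms=imaging.camera_model("scene");mt=imaging.camera_model("top")
for t in(0,2.5,5,7.1,9):
    mo,a,P=corners(pos,np.radians(43.2),t);Q=corners(pos,np.radians(43.2),t,z=.034)[2]
    f=lambda P:((proj(ms,P)-[251,110]+.5)*5).round().tolist()
    print(t,"dot",f([mo+a*.106]),"mouth",f(P[[0,3,2]]),"top",f(Q[[0,3,2]]))
s=cv2.imread("pics/s4.png")
c=cv2.resize(s[115:175,275:315],(520,780),interpolation=cv2.INTER_CUBIC)[:600] if 0 else cv2.resize(s[120:174,270:320],(540,583),interpolation=cv2.INTER_CUBIC)
cv2.imwrite("pics/s4c.png",c)
```

```text
0 dot [[237.0, 102.0]] mouth [[196.0, 291.0], [248.0, 288.0], [237.0, 257.0]] top [[202.0, 239.0], [255.0, 236.0], [243.0, 205.0]]
2.5 dot [[237.0, 103.0]] mouth [[195.0, 288.0], [247.0, 285.0], [236.0, 252.0]] top [[201.0, 237.0], [254.0, 234.0], [243.0, 201.0]]
5 dot [[238.0, 104.0]] mouth [[193.0, 285.0], [245.0, 282.0], [235.0, 247.0]] top [[200.0, 236.0], [253.0, 233.0], [242.0, 198.0]]
7.1 dot [[238.0, 106.0]] mouth [[192.0, 282.0], [244.0, 279.0], [234.0, 243.0]] top [[199.0, 234.0], [252.0, 231.0], [242.0, 195.0]]
9 dot [[238.0, 107.0]] mouth [[191.0, 279.0], [243.0, 276.0], [233.0, 239.0]] top [[199.0, 233.0], [252.0, 230.0], [241.0, 193.0]]
```

View pics/s4c.png

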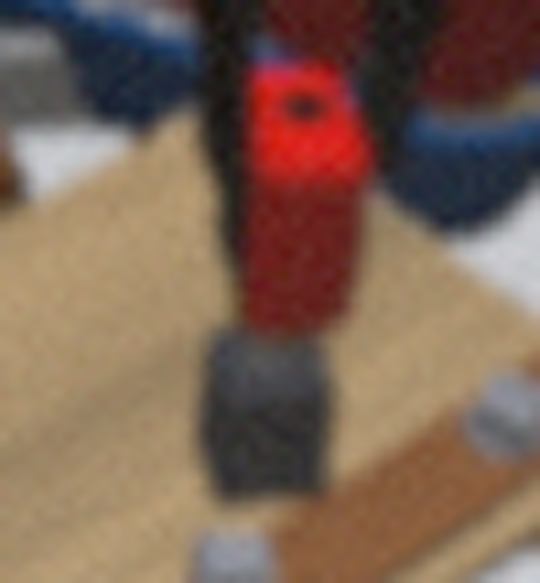

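The lean looks nearer 3–5° than 7°. To restore it, I'll lower the socket beside the head and push its parallel side gently against the head. That also locates the head by touch.

Call:
drive_tool --deltas "20 12 -12 0 0;20 24.5 -24.5 0 0;20 24.5 -24.5 -12 0;20 24.5 -24.5 -25 0;20 24.5 -24.5 -38 0;20 24.5 -24.5 -38 0;20 24.5 -24.5 -38 0"

```text
time_s: 9.7
position: [0.5448, -0.2317, 0.1099]
tcp_rot: [[-0.684, 0.73, -0.002], [0.73, 0.684, 0.001], [0.002, -0.001, -1.0]]
force: [0.1, -0.8, -2.3]
opening: 0.319
grasp_force: 30.0
```

Call:
drive_tool --deltas "20 -0.7 0.7 0 0;20 -1.4 1.4 0 0;20 -2 2 0 0;20 -2 2 0 0"

```text
time_s: 10.1
position: [0.5437, -0.2305, 0.1112]
tcp_rot: [[-0.684, 0.73, 0.0], [0.73, 0.684, -0.0], [-0.0, 0.0, -1.0]]
force: [-0.9, -0.4, -2.5]
opening: 0.318
grasp_force: 30.0
```

Call:
drive_tool --deltas "20 -0.7 0.7 0 0;20 -1.4 1.4 0 0;20 -1.4 1.4 0 0"

```text
time_s: 10.4
position: [0.5427, -0.2295, 0.1111]
tcp_rot: [[-0.684, 0.73, 0.001], [0.73, 0.684, -0.001], [-0.001, 0.0, -1.0]]
force: [0.0, -0.4, -2.4]
opening: 0.318
grasp_force: 30.0
```

Call:
drive_tool --deltas "20 -0.7 0.7 0 0;20 -1.4 1.4 0 0;20 -1.4 1.4 0 0"

```text
time_s: 10.7
position: [0.5419, -0.2287, 0.1112]
tcp_rot: [[-0.684, 0.73, 0.002], [0.73, 0.684, -0.002], [-0.003, 0.0, -1.0]]
force: [1.2, -2.0, -2.6]
opening: 0.314
grasp_force: 30.0
```

Call:
drive_tool --deltas "20 -0.7 0.7 0 0;20 -1.4 1.4 0 0;20 -1.4 1.4 0 0"

```text
time_s: 11.0
position: [0.54, -0.2267, 0.1112]
tcp_rot: [[-0.684, 0.73, 0.001], [0.73, 0.684, -0.001], [-0.002, 0.0, -1.0]]
force: [1.5, -2.1, -0.6]
opening: 0.321
grasp_force: 30.0
```

Call:
drive_tool --deltas "20 -0.7 0.7 0 0;20 -1.5 1.5 0 0;20 -1.5 1.5 0 0;20 -1.5 1.5 0 0"

```text
time_s: 11.4
position: [0.538, -0.2248, 0.1108]
tcp_rot: [[-0.684, 0.73, -0.0], [0.73, 0.684, 0.0], [0.0, 0.0, -1.0]]
force: [1.8, -1.9, -0.8]
opening: 0.317
grasp_force: 30.0
```

Call:
drive_tool --deltas "20 0.7 -0.7 0 0;20 1.4 -1.4 0 0;20 2 -2 0 0;20 3 -3 0 0;20 3 -3 0 0"

```text
time_s: 11.9
position: [0.5401, -0.2271, 0.1102]
tcp_rot: [[-0.684, 0.73, -0.002], [0.73, 0.684, 0.002], [0.003, -0.001, -1.0]]
force: [-0.7, -0.8, -1.9]
opening: 0.321
grasp_force: 30.0
```

Run:
```python
from h import *
for i in range(3):
    s=bot.read_state();print(s["position"].round(4),s["force"].round(2),s["moment"].round(3))
    m=imaging.camera_model("wrist");w=imaging.capture("wrist")
cv2.imwrite("pics/w5.png",w[:,:,::-1]);np.save("w5.npy",m)
g=w.max(2)
print(g[170:200,252].tolist())
d=g<60;print([(r,np.flatnonzero(d[r,225:280])[[0,-1]]+225) for r in range(240,264,2) if d[r,225:280].any()])
for r in(183,186,189):
    q=np.flatnonzero(d[r,225:282])+225
    if len(q): print(r,q[[0,-1]])
```

```text
[ 0.5401 -0.2271  0.1102] [-0.67 -0.78 -1.89] [-0.046  0.052  0.038]
[ 0.5402 -0.2272  0.1103] [-0.68 -0.69 -1.55] [-0.018  0.042 -0.024]
[ 0.5403 -0.2273  0.1104] [-0.02 -0.78 -1.78] [-0.091  0.025  0.05 ]
[154, 156, 152, 151, 155, 157, 158, 160, 159, 161, 158, 157, 158, 156, 153, 152, 156, 155, 155, 141, 89, 49, 57, 61, 63, 78, 93, 91, 92, 93]
[(246, array([249, 256])), (248, array([245, 260])), (250, array([243, 261])), (252, array([242, 263])), (254, array([241, 263])), (256, array([241, 263])), (258, array([225, 263])), (260, array([225, 263])), (262, array([225, 262]))]
```

The lip moved about 6 px, so the lean is now near 7–8°, flush with the head's face, and the head is located along that direction. Next I'll touch from the other side to locate it along the closing direction.

Call:
drive_tool --deltas "20 0 0 10 0;20 0 0 20 0;20 2 15 20 0;20 3 30 20 0;20 5 40 20 0;20 5 40 20 0;20 5 40 10 0;20 5 40 0 0;20 5 40 0 0;20 5 40 0 0"

```text
time_s: 13.05
position: [0.5455, -0.1881, 0.1099]
tcp_rot: [[-0.683, 0.73, -0.002], [0.73, 0.683, 0.001], [0.002, -0.001, -1.0]]
force: [-0.2, -0.5, -2.0]
opening: 0.32
grasp_force: 30.0
```

Call:
drive_tool --deltas "20 0 0 0 0;20 -0.7 -0.7 0 0;20 -1.4 -1.3 0 0;20 -2.2 -2 0 0;20 -2.2 -2 0 0"

```text
time_s: 13.55
position: [0.5437, -0.19, 0.111]
tcp_rot: [[-0.684, 0.73, 0.0], [0.73, 0.684, -0.0], [-0.0, 0.0, -1.0]]
force: [-0.4, -0.3, -1.4]
opening: 0.316
grasp_force: 30.0
```

Call:
drive_tool --deltas "20 -0.7 -0.7 0 0;20 -1.1 -1 0 0;20 -1.1 -1 0 0"

```text
time_s: 13.85
position: [0.5427, -0.1909, 0.1108]
tcp_rot: [[-0.684, 0.73, 0.0], [0.73, 0.684, -0.0], [-0.0, -0.0, -1.0]]
force: [-0.2, -0.1, -2.6]
opening: 0.316
grasp_force: 30.0
```

Call:
drive_tool --deltas "20 -0.4 -0.3 0 0;20 -0.7 -0.7 0 0;20 -0.7 -0.7 0 0"

```text
time_s: 14.15
position: [0.542, -0.1916, 0.1108]
tcp_rot: [[-0.684, 0.73, -0.0], [0.73, 0.684, -0.0], [0.0, -0.0, -1.0]]
force: [-0.4, 0.6, -1.9]
opening: 0.313
grasp_force: 30.0
```

Call:
drive_tool --deltas "20 -0.4 -0.3 0 0;20 -0.7 -0.7 0 0;20 -0.7 -0.7 0 0"

```text
time_s: 14.45
position: [0.5413, -0.1923, 0.1108]
tcp_rot: [[-0.684, 0.73, -0.0], [0.73, 0.684, -0.0], [0.0, -0.0, -1.0]]
force: [0.3, 0.3, -2.3]
opening: 0.322
grasp_force: 30.0
```

v is now 0.2636, about the predicted contact.

Call:
drive_tool --deltas "20 -0.4 -0.3 0 0;20 -0.7 -0.7 0 0;20 -0.7 -0.7 0 0"

```text
time_s: 14.75
position: [0.5409, -0.1927, 0.1109]
tcp_rot: [[-0.684, 0.73, 0.001], [0.73, 0.684, 0.001], [-0.0, 0.001, -1.0]]
force: [0.3, 1.4, -1.6]
opening: 0.318
grasp_force: 30.0
```

Call:
drive_tool --deltas "20 -0.4 -0.3 0 0;20 -0.7 -0.7 0 0;20 -0.7 -0.7 0 0"

```text
time_s: 15.05
position: [0.5406, -0.1932, 0.1109]
tcp_rot: [[-0.683, 0.73, 0.001], [0.73, 0.683, 0.001], [-0.0, 0.002, -1.0]]
force: [2.8, 2.7, -1.1]
opening: 0.317
grasp_force: 30.0
```

Contact found, giving the head axis at u 0.509, v 0.240, which matches the vision estimate within 1 mm. Now I rise and hover over it.

Call:
drive_tool --deltas "20 1.5 1.5 0 0;20 2 2 15 0;20 2 2 24 0;20 -10 -6 24 0;20 -18 -12.7 24 0;20 -18 -12.7 24 0;20 -18 -12.7 14 0;20 -18 -12.7 14 0;20 -18 -12.7 14 0;20 -18 -12.7 14 0"

```text
time_s: 16.05
position: [0.5221, -0.2062, 0.1245]
tcp_rot: [[-0.684, 0.729, -0.0], [0.729, 0.684, 0.0], [0.0, -0.0, -1.0]]
force: [-0.6, -0.0, -2.8]
opening: 0.32
grasp_force: 30.0
```

Call:
drive_tool --deltas "20 0 0 0 0;20 0 0 0 0"

```text
time_s: 16.25
position: [0.5222, -0.2063, 0.1249]
tcp_rot: [[-0.684, 0.729, 0.0], [0.729, 0.684, -0.0], [-0.0, 0.0, -1.0]]
force: [0.4, -0.6, -2.3]
opening: 0.319
grasp_force: 30.0
```

Call:
drive_tool --deltas "20 0.2 -0.2 -2 0;20 0.4 -0.3 -4 0;20 0.4 -0.4 -5 0;20 0.4 -0.4 -5 0"

```text
time_s: 16.65
position: [0.5221, -0.2067, 0.1195]
tcp_rot: [[-0.684, 0.73, -0.001], [0.73, 0.684, 0.0], [0.001, -0.0, -1.0]]
force: [-0.5, 0.2, -1.3]
opening: 0.317
grasp_force: 30.0
```

Call:
drive_tool --deltas "20 0 0 -1 0;20 0.1 -0.1 -2 0;20 0.1 -0.1 -2 0"

```text
time_s: 16.95
position: [0.5223, -0.2068, 0.1177]
tcp_rot: [[-0.684, 0.73, -0.0], [0.73, 0.684, 0.0], [0.0, -0.0, -1.0]]
force: [0.6, -0.3, -2.2]
opening: 0.32
grasp_force: 30.0
```

Call:
drive_tool --deltas "20 0 0 -0.5 0;20 0.1 -0.1 -1 0;20 0.1 -0.1 -1 0"

```text
time_s: 17.25
position: [0.5225, -0.207, 0.1168]
tcp_rot: [[-0.684, 0.73, -0.0], [0.73, 0.684, 0.0], [0.0, -0.0, -1.0]]
force: [-0.2, -0.8, -2.0]
opening: 0.322
grasp_force: 30.0
```

Call:
drive_tool --deltas "20 0 0 -0.5 0;20 0.1 -0.1 -1 0;20 0.1 -0.1 -1 0"

```text
time_s: 17.55
position: [0.5227, -0.2072, 0.1158]
tcp_rot: [[-0.684, 0.73, 0.0], [0.73, 0.684, -0.0], [-0.0, 0.0, -1.0]]
force: [-0.1, -1.1, -1.4]
opening: 0.322
grasp_force: 30.0
```

Call:
drive_tool --deltas "20 0 0 -0.5 0;20 0.1 -0.1 -1 0;20 0.1 -0.1 -1 0"

```text
time_s: 17.85
position: [0.5228, -0.2072, 0.1148]
tcp_rot: [[-0.684, 0.73, 0.0], [0.73, 0.684, -0.0], [-0.0, -0.0, -1.0]]
force: [0.6, 0.1, -2.3]
opening: 0.312
grasp_force: 30.0
```

Call:
drive_tool --deltas "20 0 0 -0.5 0;20 0.1 -0.1 -1 0;20 0.1 -0.1 -1 0"

```text
time_s: 18.15
position: [0.5229, -0.2073, 0.1138]
tcp_rot: [[-0.684, 0.73, 0.0], [0.73, 0.684, -0.0], [-0.0, 0.0, -1.0]]
force: [0.2, -0.0, -1.3]
opening: 0.316
grasp_force: 30.0
```

Call:
drive_tool --deltas "20 0.1 -0.1 -0.7 0;20 0.2 -0.1 -1.5 0;20 0.2 -0.1 -1.5 0"

```text
time_s: 18.45
position: [0.5231, -0.2074, 0.1122]
tcp_rot: [[-0.684, 0.73, 0.0], [0.73, 0.684, -0.0], [-0.0, -0.0, -1.0]]
force: [1.4, -0.8, -2.2]
opening: 0.32
grasp_force: 30.0
```

Call:
drive_tool --deltas "20 0.1 -0.1 -0.7 0;20 0.2 -0.1 -1.5 0;20 0.2 -0.1 -1.5 0"

```text
time_s: 18.75
position: [0.5232, -0.2075, 0.1107]
tcp_rot: [[-0.684, 0.73, -0.0], [0.73, 0.684, -0.0], [0.0, -0.0, -1.0]]
force: [0.2, -0.8, -1.7]
opening: 0.314
grasp_force: 30.0
```

Call:
drive_tool --deltas "20 0.1 -0.1 -0.7 0;20 0.2 -0.1 -1.5 0;20 0.2 -0.1 -1.5 0"

```text
time_s: 19.05
position: [0.5234, -0.2076, 0.1092]
tcp_rot: [[-0.684, 0.73, 0.0], [0.73, 0.684, -0.0], [-0.0, -0.0, -1.0]]
force: [0.7, -0.1, -2.2]
opening: 0.319
grasp_force: 30.0
```

The socket is passing below the head's top without force, so it is going on. I continue down to the ceiling.

Call:
drive_tool --deltas "20 0 0 -0.5 0;20 0.1 -0.1 -1 0;20 0.1 -0.1 -1 0"

```text
time_s: 19.35
position: [0.5235, -0.2077, 0.1082]
tcp_rot: [[-0.684, 0.73, -0.0], [0.73, 0.684, 0.0], [0.0, 0.0, -1.0]]
force: [0.2, 0.0, -2.0]
opening: 0.316
grasp_force: 30.0
```

Call:
drive_tool --deltas "20 0 0 -0.5 0;20 0.1 -0.1 -1 0;20 0.1 -0.1 -1 0"

```text
time_s: 19.65
position: [0.5236, -0.2078, 0.1073]
tcp_rot: [[-0.684, 0.73, -0.0], [0.73, 0.684, 0.0], [0.0, 0.0, -1.0]]
force: [0.6, 0.2, -1.1]
opening: 0.315
grasp_force: 30.0
```

Call:
drive_tool --deltas "20 0 0 -0.5 0;20 0 0 -1 0;20 0 0 -1 0"

```text
time_s: 19.95
position: [0.5238, -0.2079, 0.1068]
tcp_rot: [[-0.684, 0.73, 0.0], [0.73, 0.684, -0.0], [-0.001, 0.0, -1.0]]
force: [0.4, 0.1, 3.2]
opening: 0.316
grasp_force: 30.0
```

Call:
drive_tool --deltas "30 0 0 0 0;32 0 0 0 0;34 0 0 0 0;34 0 0 0 0;34 0 0 0 0;34 0 0 0 0"

```text
time_s: 20.55
position: [0.5235, -0.2078, 0.1062]
tcp_rot: [[-0.684, 0.73, -0.0], [0.73, 0.684, 0.0], [0.0, -0.0, -1.0]]
force: [0.2, -0.3, -0.2]
opening: 0.388
grasp_force: 0.1
```

Run:
```python
from tilt import *
s=bot.read_state();print(s["position"].round(4),s["force"].round(2),s["opening"]*87,s["grasp_force"],s["joint_positions"].round(0))
w=imaging.capture("wrist");sc=imaging.capture("scene")
for n,i in(("w6",w),("s6",sc)):cv2.imwrite(f"pics/{n}.png",i[:,:,::-1])
o=np.zeros((480,800,3),np.uint8)
o[:,:400]=cv2.resize(sc[110:206,251:331],(400,480),interpolation=2)
o[:384,400:]=cv2.resize(w[90:282,155:355],(400,384),interpolation=2)
cv2.imwrite("pics/c6.png",o[:,:,::-1])
```

```text
[ 0.5235 -0.2078  0.1062] [ 0.16 -0.33 -0.19] 33.75462391067091 0.06423477781936526 [-33.  32.  96.   0.  53. -76.]
```

View pics/c6.png

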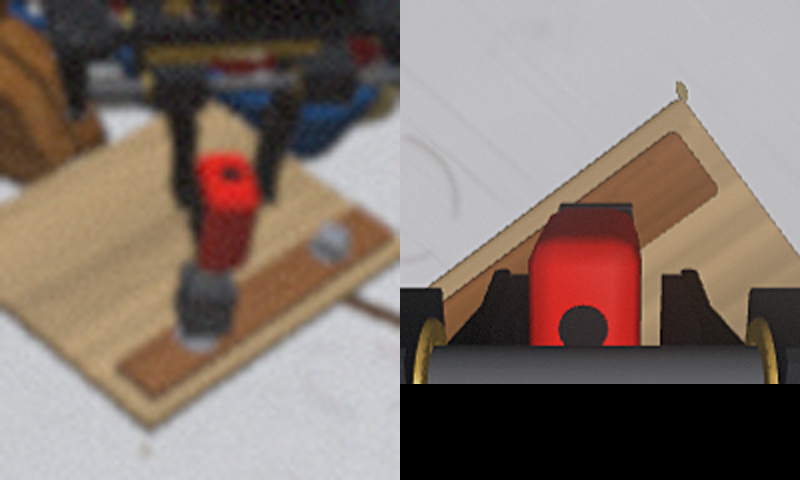

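The socket is fully over the head, with the flange just visible under it. The handle (dot at wrist crop (583,329)) leans against the left finger. I'll open wider and recentre the hand on the leaning handle so it can settle in line.

Call:
drive_tool --deltas "52 0 0 0 0;52 0 0 0 0;52 -1 -1 0 0;52 -2.5 -2.3 0 0;52 -3.8 -3.5 0 0;52 -5 -4.7 0 0;52 -5 -4.7 0 0;52 -5 -4.7 0 0"

```text
time_s: 21.45
position: [0.5186, -0.2125, 0.1063]
tcp_rot: [[-0.684, 0.73, 0.0], [0.73, 0.684, 0.0], [-0.0, 0.0, -1.0]]
force: [-0.7, -0.4, 0.7]
opening: 0.598
grasp_force: 0.0
```

Run:
```python
from tilt import *
s=bot.read_state();print(s["position"].round(4),s["force"].round(2),s["opening"]*87,s["grasp_force"])
m=imaging.camera_model("wrist");w=imaging.capture("wrist");cv2.imwrite("pics/w7.png",w[:,:,::-1])
d=w.max(2)<60;print([(r,(np.flatnonzero(d[r,215:285])[[0,-1]]+215).tolist()) for r in range(240,264,2) if d[r,215:285].any()])
r=red(w);ys,xs=np.nonzero(r[:,200:310]);print("red",xs.min()+200,xs.max()+200,ys.min(),ys.max())
pos=s["position"]
Mo=np.array([pos[0]+.0051,pos[1]+.0048,pos[2]])
c=S+np.array([-.0013,0,0])-.012*N
print("dot pred aligned",proj(m,[c+.106*N]),"vertical-in-v (before)",)
P=c+.106*N; print("grip aligned",c+.08*N)
```

```text
[ 0.5186 -0.2125  0.1063] [-0.72 -0.42  0.73] 52.05440893348606 0.0
[(240, [247, 278]), (242, [241, 278]), (244, [239, 278]), (246, [237, 278]), (248, [237, 278]), (250, [236, 278]), (252, [236, 277]), (254, [237, 278]), (256, [237, 277]), (258, [239, 277]), (260, [240, 277]), (262, [242, 277])]
red 222 278 195 262
dot pred aligned [[244.97300914 251.33773741]] vertical-in-v (before)
grip aligned [ 0.5197793  -0.21352767  0.12666281]
```

The dot sits where an in-line driver should show it, so the driver is settled and free. Now I close loosely and turn clockwise.

Call:
drive_tool --deltas "42 0.8 -0.7 0 0;34 0.8 -0.7 0 0;34 0.8 -0.7 0 0;34 0.8 -0.7 0 -0.06;34 0.8 -0.7 0 -0.12;34 0.8 -0.7 0 -0.18;34 0.8 -0.7 0 -0.24;34 0.8 -0.7 0 -0.3;34 0.8 -0.7 0 -0.36;34 0.8 -0.7 0 -0.42;34 0.8 -0.7 0 -0.42"

```text
time_s: 22.6
position: [0.5195, -0.2131, 0.1063]
tcp_rot: [[-0.327, 0.945, 0.0], [0.945, 0.327, -0.0], [-0.0, -0.0, -1.0]]
force: [-0.2, 0.1, 0.6]
opening: 0.393
grasp_force: 2.4
```

Run:
```python
from tilt import *
s=bot.read_state();print(s["position"].round(4),s["force"].round(2),s["moment"].round(2),s["opening"]*87,s["grasp_force"])
m=imaging.camera_model("wrist");w=imaging.capture("wrist");cv2.imwrite("pics/w8.png",w[:,:,::-1])
c=S+np.array([-.0013,0,0])-.012*N;print("dot pred",proj(m,[c+.106*N]))
cv2.imwrite("pics/c8.png",cv2.resize(w[130:282,155:355],(800,608))[:600,:,::-1])
```

```text
[ 0.5195 -0.2131  0.1063] [-0.21  0.07  0.61] [-0.05 -0.04  0.1 ] 34.220200670128925 2.364263054332696
dot pred [[242.73619173 252.7544699 ]]
```

View pics/c8.png

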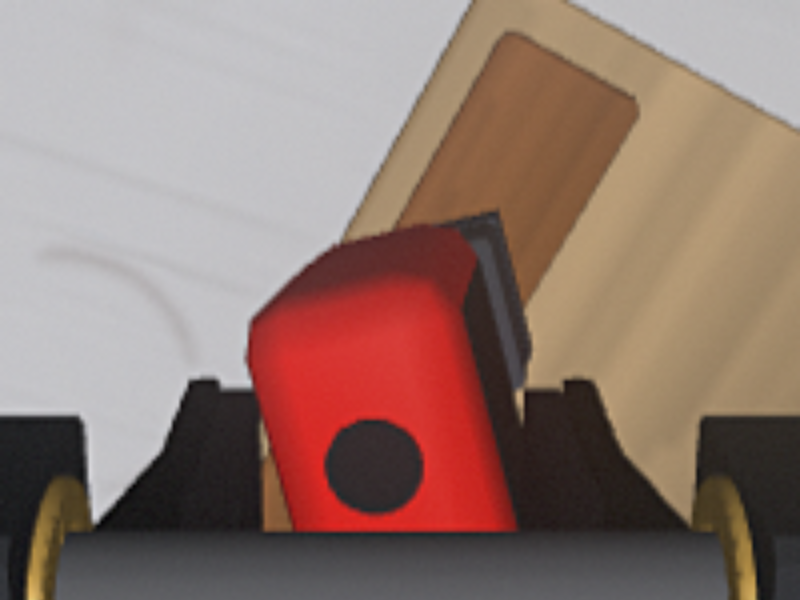

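The handle has turned about 15° against the pads, so the loose grip is now driving it, and it is still in line. I keep turning.

Call:
drive_tool --deltas "34 0 0 0 -0.07;34 0 0 0 -0.14;34 0 0 0 -0.21;34 0 0 0 -0.28;34 0 0 0 -0.35;34 0 0 0 -0.42;34 0 0 0 -0.49;34 0 0 0 -0.56;34 0 0 0 -0.63;34 0 0 0 -0.7;34 0 0 0 -0.7"

```text
time_s: 23.75
position: [0.5192, -0.2131, 0.1061]
tcp_rot: [[0.357, 0.934, -0.001], [0.934, -0.357, 0.0], [-0.0, -0.001, -1.0]]
force: [-1.0, -1.0, -1.2]
opening: 0.392
grasp_force: 2.7
```

Run:
```python
from tilt import *
s=bot.read_state();print(s["position"].round(4),s["force"].round(2),s["moment"].round(2),s["opening"]*87,s["grasp_force"])
m=imaging.camera_model("wrist");w=imaging.capture("wrist");cv2.imwrite("pics/w9.png",w[:,:,::-1])
c=S+np.array([-.0013,0,0])-.012*N;print("dot pred",proj(m,[c+.106*N]))
d=(w.max(2)<60).astype(np.uint8)
n,l,st,ce=cv2.connectedComponentsWithStats(d[225:262,225:275]);print([(st[i].tolist(),(ce[i]+[225,225]).round(1).tolist()) for i in range(1,n) if st[i,4]>50])
r=red(w)[:262,200:310].copy();cs=max(cv2.findContours(r,0,1)[0],key=cv2.contourArea);print(cv2.approxPolyDP(cs,2.5,True).reshape(-1,2)+[200,0])
```

```text
[ 0.5192 -0.2131  0.1061] [-0.99 -0.96 -1.22] [-0.19  0.1   0.14] 34.08544135885685 2.7444999323790853
dot pred [[244.0462216  258.82147617]]
[([11, 11, 24, 23, 414], [247.4, 247.2])]
[[270 183]
 [251 184]
 [249 189]
 [245 187]
 [246 192]
 [241 190]
 [238 200]
 [224 203]
 [218 210]
 [217 221]
 [229 261]
 [283 261]
 [270 211]
 [275 191]]
```

Call:
drive_tool --deltas "42 0 0 0 0.1;42 0 0 0 0.1;42 0 0 0 0.1;34 0 0 0 0;34 0 0 0 0;34 0 0 0 -0.07;34 0 0 0 -0.14;34 0 0 0 -0.21;34 0 0 0 -0.28;34 0 0 0 -0.35;34 0 0 0 -0.35"

```text
time_s: 24.9
position: [0.5191, -0.2127, 0.1063]
tcp_rot: [[0.656, 0.755, -0.001], [0.755, -0.656, 0.001], [0.0, -0.001, -1.0]]
force: [-0.7, 0.7, 0.5]
opening: 0.392
grasp_force: 5.7
```

```bash
cat > chk.py <<'E'
from tilt import *
s=bot.read_state();print(s["position"].round(4),s["force"].round(2),s["moment"].round(2),s["opening"]*87,s["grasp_force"],"yaw",np.degrees(np.arctan2(s["tcp_rot"][1][1],s["tcp_rot"][0][1])))
m=imaging.camera_model("wrist");w=imaging.capture("wrist");cv2.imwrite("pics/w10.png",w[:,:,::-1])
c=S+np.array([-.0013,0,0])-.012*N;print("dot pred",proj(m,[c+.106*N]))
d=(w.max(2)<60).astype(np.uint8)
n,l,st,ce=cv2.connectedComponentsWithStats(d[225:262,225:275]);print([(st[i].tolist(),(ce[i]+[225,225]).round(1).tolist()) for i in range(1,n) if st[i,4]>50])
r=red(w)[:262,200:310].copy();cs=max(cv2.findContours(r,0,1)[0],key=cv2.contourArea);print((cv2.approxPolyDP(cs,2.5,True).reshape(-1,2)+[200,0]).tolist())
E
python3 chk.py
```

```text
[ 0.5191 -0.2127  0.1063] [-0.67  0.67  0.51] [0.12 0.19 0.13] 34.12544321663958 5.714678075019037 yaw -40.97855671005181
dot pred [[246.68963592 261.36852875]]
[([14, 21, 24, 16, 311], [250.2, 254.4])]
[[270, 185], [239, 189], [232, 196], [236, 192], [238, 195], [229, 206], [229, 201], [221, 215], [219, 231], [230, 261], [239, 261], [239, 251], [248, 245], [256, 246], [262, 252], [262, 261], [284, 261], [271, 218], [275, 191]]
```

Call:
drive_tool --deltas "34 0 0 0 -0.07;34 0 0 0 -0.14;34 0 0 0 -0.21;34 0 0 0 -0.28;34 0 0 0 -0.35;34 0 0 0 -0.42;34 0 0 0 -0.42;34 0 0 0 -0.42"

```text
time_s: 25.75
position: [0.5195, -0.2132, 0.1064]
tcp_rot: [[0.906, 0.423, 0.0], [0.423, -0.906, -0.0], [0.0, 0.0, -1.0]]
force: [-0.4, 1.8, 1.1]
opening: 0.393
grasp_force: 3.8
```

```bash
python3 chk.py
```

```text
[ 0.5195 -0.2132  0.1064] [-0.37  1.76  1.15] [0.05 0.21 0.11] 34.18196971972357 3.7862632528413087 yaw -64.99092161543525
dot pred [[248.92064158 262.93222189]]
[([15, 21, 23, 16, 308], [251.1, 254.4])]
[[267, 182], [238, 186], [229, 193], [218, 229], [230, 261], [240, 261], [240, 251], [249, 245], [263, 252], [263, 261], [284, 261], [271, 217], [273, 189]]
```

The total is about 88–91° of screw turn (1.5–1.6 rad). I release, rise straight up and move away.

Call:
drive_tool --deltas "36 0 0 0 0.03;40 0 0 0 0.06;50 0 0 0 0.06;70 0 0 0 0.06;87 0 0 0 0.06;87 0 0 0 0.06;87 0 0 0 0.06;87 0 0 0 0.06;87 0 0 0 0.06;87 0 0 0 0.06"

```text
time_s: 26.8
position: [0.5194, -0.2132, 0.1063]
tcp_rot: [[0.881, 0.474, 0.0], [0.474, -0.881, -0.0], [0.0, 0.0, -1.0]]
force: [-0.4, 0.9, 0.2]
opening: 0.988
grasp_force: 0.0
```

Call:
drive_tool --deltas "87 0 0 20 0;87 0 0 50 0;87 0 0 90 0;87 0 0 90 0;87 0 0 90 0;87 0 0 90 0"

```text
time_s: 27.4
position: [0.5185, -0.2126, 0.1953]
tcp_rot: [[0.881, 0.474, -0.002], [0.474, -0.881, 0.001], [-0.001, -0.002, -1.0]]
force: [0.3, 0.3, -0.3]
opening: 1.002
grasp_force: 0.0
```

Run:
```python
from tilt import *
s=bot.read_state();print(s["position"].round(4),s["force"].round(2),s["opening"],s["time_s"])
m=imaging.camera_model("wrist");w=imaging.capture("wrist");sc=imaging.capture("scene")
c=S+np.array([-.0013,0,-.0012])-.012*N;print("dot pred",(proj(m,[c+.106*N])-[155,90])*2+[400,0])
o=np.zeros((480,800,3),np.uint8)
o[:,:400]=cv2.resize(sc[110:206,251:331],(400,480),interpolation=2)
o[:384,400:]=cv2.resize(w[90:282,155:355],(400,384),interpolation=2)
cv2.imwrite("pics/c11.png",o[:,:,::-1])
# handle edges (long sides) direction in world at handle-top height
g=red(w);cs=max(cv2.findContours(g,0,1)[0],key=cv2.contourArea);print(cv2.minAreaRect(cs),cv2.approxPolyDP(cs,2,True).reshape(-1,2).tolist())
np.save("w11.npy",m)
```

```text
[ 0.5185 -0.2126  0.1953] [ 0.28  0.26 -0.29] 1.0022928367346378 27.4
dot pred [[592.49862785 228.92978237]]
((251.42886352539062, 191.696044921875), (66.96044921875, 39.20110321044922), 82.1847152709961) [[262, 157], [244, 160], [238, 164], [231, 181], [240, 217], [245, 225], [266, 223], [273, 219], [274, 212], [265, 178], [267, 161]]
```

View pics/c11.png

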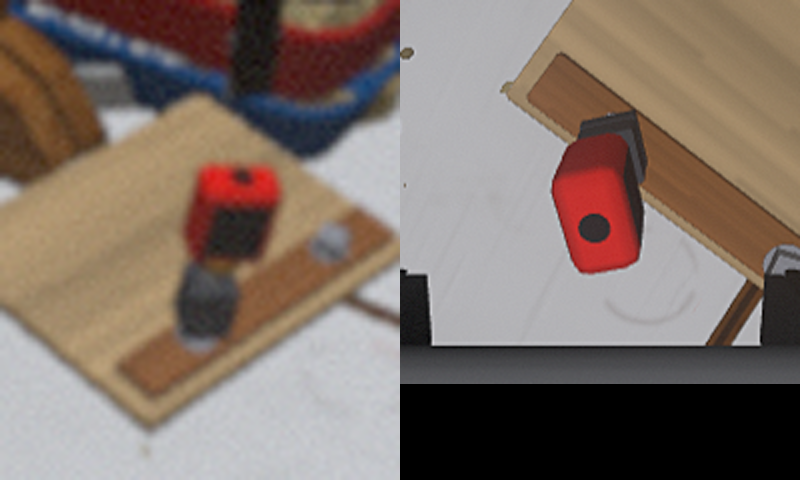

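The driver stands in line on the head: the dot is at (594,228) against a predicted (592,229). It has turned about 90° and the fingers are clear. I'm handing in.

```bash
python3 -c "
from rig import bot
print(bot.hand_in())"
```

```text
the job is handed in; nothing more can be done
None
```

The job is handed in: the driver stands released and in line on the lag screw's head, with the screw started by about a quarter turn clockwise (roughly 1.5 rad by my camera estimate); the hand-in returned no verdict.

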